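Tip the slide mailers into the kit carton and park the tray

TASK

Take the steel tray by its grip tab and tip it so that all three slide mailers slide off its open end into the open cardboard kit carton; do not touch the mailers with the gripper, and leave the jars and the tube rack standing where they are. Then set the empty tray down on its grey rest, lying flat on the seat between the side curbs with its open end towards the end stop, let go, and press down lightly with the closed fingers on the tray floor near its open end to check that it does not rock, leaving it flat and clear of the robot.

Things in the scene. Friction and masses are not known exactly. Their poses are not given: they have to be found in the camera images.
- tray: steel tray, 0.2 kg. Origin under its middle; x runs lengthwise to the open end (mouth), z up. Floor 4 mm thick, x = -75 to 80 mm, 104 mm wide; side and rear walls 4 mm thick, 30 mm high. Behind the rear wall an upright rubber grip tab, 12 mm thick in y: x = -75 to -119, z = 2 to 58 mm. Slippery pan: mailers slide at 16 to 24 degrees of tilt. Start place and yaw vary.
- tray_grip (a point): point to grip on the tray's grip tab: tray x = -100, y = 0, z = 40 mm; it needs a firm grip (about 100 N), for the tray hangs out in front of it and a slack grip lets it droop; axes as the tray's
- tray_mouth (a point): middle of the tray's open edge, on the floor's upper face: tray x = 80, y = 0, z = 4 mm; axes as the tray's
- tray_press (a point): place to press on, on the tray floor's upper face near the mouth: tray x = 45, y = 0, z = 4 mm (within 40 mm of it will do); axes as the tray's
- mailer1: slide mailer: closed white plastic box 32 (x) x 66 (y) x 18 (z) mm, 35 g, starts loose on the tray; origin in the centre of its underside
- mailer2: slide mailer, like mailer1
- mailer3: slide mailer, like mailer1
- carton: open cardboard kit carton, fixed, walls and floor 5 mm. Origin in the centre of its underside; outside 180 (x) x 160 (y) x 75 mm high. Its lid stands up along its -x side from 75 to 143 mm high, leaning 7 degrees outwards, y = -80 to 80 mm (ears to 99); the other three sides are free above the rim. Place and yaw vary.
- rest: grey tray rest, fixed. Origin in the middle of its underside; seat 20 mm high, x = -75 to 100 mm, 130 mm wide. Curbs 10 mm above the seat: along both sides, inner faces at y = +-59 mm (7 mm free beside a centred tray), and an end stop at x = 92 to 100 mm; the -x end is open for the tray's grip tab. Tray x goes along rest x. Place and yaw vary.
- rest_seat (a point): where the tray's origin belongs: on the seat's top, 20 mm above the rest's origin; axes as the rest's
- tube_rack: bystander: white rack of capped tubes, 56 (x) x 100 (y) mm, 108 mm high, loose; origin in the centre of its underside
- jar1: bystander: clear specimen jar with a blue screw lid, 64 mm across, 74 mm high, loose; origin in the centre of its underside
- jar2: bystander, like jar1
- jar3: bystander, like jar1

How it is judged:
On the way, in this order (a step that is already met when the one before it is completed fails the run):
1. the tray is tipped with its open end over the carton (angle between tray's own z axis and vertical above 0.22 rad and horizontal distance between tray_mouth and carton below 0.105 m and z of tray_mouth in the frame of carton above 0.01 m), for 0.05 s.
2. all three mailers lie in the carton (x of mailer1 in the frame of carton between -0.085 and 0.085 m and y of mailer1 in the frame of carton between -0.075 and 0.075 m and z of each of mailer1, mailer2, mailer3 in the frame of carton below 0.068 m and x of mailer2 in the frame of carton between -0.085 and 0.085 m and y of mailer2 in the frame of carton between -0.075 and 0.075 m and x of mailer3 in the frame of carton between -0.085 and 0.085 m and y of mailer3 in the frame of carton between -0.075 and 0.075 m), for 0.2 s.
3. the tray lies flat in its rest and the fingers press on its floor near the open end (within 55 mm of the press point), and not on the grip tab (x of tray in the frame of rest_seat between -0.03 and 0.013 m and y of tray in the frame of rest_seat between -0.012 and 0.012 m and z of tray in the frame of rest_seat between -0.003 and 0.003 m and angle between tray's own z axis and vertical below 0.04 rad and angle between the x axis of tray and the x axis of rest, either way round below 0.2 rad and contact force between the fingers and tray above 1 N and horizontal distance between the grasp point and tray_press below 0.055 m and x of tray_mouth in the frame of rest_seat above 0.04 m), for 0.05 s.
At the end, for the whole second after the job is handed in: All three mailers lie inside the carton (the centre of the underside at least 7 mm below the rim), at rest. The tray lies flat (within 2 degrees, 3 mm) and still on the seat of the rest, between the curbs, its origin 30 mm behind to 13 mm beyond the seat point and its open end towards the end stop (all of step 2 and x of tray in the frame of rest_seat between -0.03 and 0.013 m and y of tray in the frame of rest_seat between -0.012 and 0.012 m and z of tray in the frame of rest_seat between -0.003 and 0.003 m and angle between tray's own z axis and vertical below 0.04 rad and angle between the x axis of tray and the x axis of rest, either way round below 0.2 rad and linear speed of each of tray, mailer1, mailer2, mailer3 below 0.02 m/s and x of tray_mouth in the frame of rest_seat above 0.04 m); the robot touches nothing.
It fails at once if the gripper touches a mailer (contact force between the fingers and mailer1 above 1 N or contact force between the fingers and mailer2 above 1 N or contact force between the fingers and mailer3 above 1 N).
It fails at once if a jar or the tube rack is moved by more than 30 mm or tipped (distance of any of tube_rack, jar1, jar2, jar3 from where it was at the start of the episode above 0.03 m or angle between any of tube_rack, jar1, jar2, jar3's own z axis and vertical above 0.35 rad).
It also fails if it takes over 67 s, if anything falls off the work surface, if the arm or the gripper's body presses on something with over 40 N, if the wrist force passes 120 N, or if a joint passes its speed limit or range.

ROBOT

A 6-joint arm with a two-finger parallel gripper is mounted at the origin on the work surface. World frame = base frame: x ahead of the robot, y to its left, z up, the work surface at z = 0. Lengths are in m, angles in rad, forces in N, time in s.
With the tool pointing down it reaches from about 0.35 to 0.775 m from the base axis. Payload 5.5 kg.
Tool frame: the origin (TCP) lies at the very end of the fingers, on their centre line; the grasp point (between the pads) lies 19 mm behind it; z points along the fingers, y is the line along which they close (so a half turn about z gives the same grasp; the last joint's range is limited). The gripper opens to 85 mm and grips with 20 to 120 N. Pads are 22 mm wide; open, the fingers measure 114 mm over their backs; the gripper's body (76 mm by 85 mm) begins 54 mm behind the grasp point. The pads swing forward as they close: fully open they stand 13 mm farther back than shut.
Start: joints at [1.188, 0.313, 0.046, 1.304, 0, 1.431], TCP at [0.138, 0.558, 0.231] pointing down, gripper open.
Joint ranges: [-2.76, 2.76], [-0.86, 1.69], [-1.03, 1.26], [-2.2, 2.34], [-1.47, 1.5], [-3.14, 3.14]. Speed limits (rad/s): [2.57, 2.57, 3.14, 3.14, 3.14, 3.14].

INTERFACE

Orientations are given as a unit quaternion [w, x, y, z].
In Python, from workcell import env, cams, ticket, spotter gives the robot as it stands.
- The arm moves only by the tool jog_arm, never from a script. Its argument "increments" is a list that holds one entry, the list of rows, each a list of 7 numbers: the shift along the tool's x, y, z in units of 0.25 m (1.0 is 0.25 m), then the turn, a rotation vector about the tool's x, y, z in units of 180 degrees (1.0 is 180 degrees), then the closure in counts, from 0 (fully open) to 255 (shut). A call has 1 to 20 rows; each row shifts and turns the commanded pose from where the row before left it, along the tool's axes as they then stand; what a row does not reach is not made up. A row lasts 1/10 s, in which the tool goes at most 50 mm and 8.59 degrees, less where a joint would pass 70% of its speed; a pose out of reach is approached as far as the arm can. A call with a number of a shift or a turn outside -1 to 1 is refused whole. A call with a gripper value outside its range is refused whole. The fingers move at their own pace and stop on an object; "force" is the grip in N (left out, the last holds). Time passes only in rows, so rows that do not move let the fingers close. It gives the time, the measured TCP pose, the force, the opening and the grip force at its end, in the units of the state.
- env.get_state(): the state, without advancing time (a new reading comes with each control period).
- cams.read_camera(name): name is "scene" or "top" or "wrist"; returns a dict with "pixels" (384x512x3 uint8, red, green, blue), "fx", "fy", "cx", "cy" (pixels), "xyz" and "attitude" of the camera in the world; the wrist camera has in their place "mount" (4x4, takes a point from camera to tool coordinates, whose origin is the TCP and whose axes are the flange's). Camera axes: x right, y down, z forward; pixel columns grow to the right and rows downward; lengths in m; the calibration is good to about 2 mm. A picture is of the moment at which its call begins: read the wrist's pose just before it. There is no depth.
- ticket.hand_in(): hands the job in; it is judged then, once.
Trained networks look in the newest picture that a camera, given by its name, has taken for a name from the list of things; names that differ only in an ending like _2 or _b are one class to them, and where a whole thing is asked for, a point or a joint stands for the part that bears it (a point fixed in the world has none). Each returns a list of dicts, best first, with "conf" (0 to 1); they miss things now and then, are a little off and sometimes report something else, mostly with a low value. They report only what shows in the picture. A call takes as long as a camera call.
- spotter.find_in(target, camera): "uv" ([column, row] in pixels, amid what is visible of it).
- spotter.cut_out(target, camera): "region" (384x512 bool, what is visible of it) and "uv" ([column, row] in pixels, amid what is visible of it).
- spotter.landmark_of(target, camera): "uv" ([column, row] in pixels: a listed point, or the origin of a listed thing).
The state is a dict: "clock": time; "joint_pos": joint angles; "qvel": joint speeds; "tau": joint torques, N m; "tcp_pos": TCP position; "orientation": TCP orientation; "wrist_force": force on the tool from outside, world axes, zero at the start; "ft_torque": the same for the moment, N m; "finger_gap": finger opening in m; "grip_force": force on a finger pad.
Only numpy, scipy, OpenCV 4.12 (cv2) and the standard library are available. Lean on these libraries where they do the work, as an engineer would, in place of code of your own. Each camera call takes 0.05 s, during which the arm holds its last target. There are 200 camera calls.

## Working session

There is one attempt and no reset: what is moved stays moved. The work goes in short steps, Python scripts to look and compute and a tool call to move; the robot and the scene stay as the last step left them, time stands still between calls to the robot, and variables do not carry over. Pictures are saved under pics/ and viewed, at most 10 in all, crops included, and the job is handed in when it is done.

Besides the shell and the picture viewer there is one more tool, called as a command line: name --argument value ..., lists and objects as JSON in quotes. jog_arm: Moves the arm, as the interface text tells. Shifts and turns lie within -1 to 1; 1 stands for 0.25 m of shift or 180 degrees of turn. Its arguments: {"type":"object","properties":{"increments":{"type":"array"},"force":{"type":"number"}},"required":["increments"]}

```bash
mkdir -p pics; ls; python3 - <<'E'
from workcell import env,cams,ticket,spotter
import cv2,numpy as np
ims=[]
for n in ["scene","top"]:
    c=cams.read_camera(n); ims.append(c["pixels"][:,:,::-1])
    print(n,{k:np.round(v,4).tolist() for k,v in c.items() if k!="pixels"})
    for t in ["tray_grip","tray_mouth","tray","carton","rest","rest_seat","mailer1","tube_rack","jar1"]:
        try: print(t,[(np.round(d["uv"],1).tolist(),round(d["conf"],2)) for d in spotter.landmark_of(t,n)][:4])
        except Exception as e: print(t,e)
    cv2.imwrite(f"pics/{n}1.png",ims[-1])
print(env.get_state())
E
```

```text
pics
scene {'fx': 426.7326, 'fy': 426.7326, 'cx': 250.6948, 'cy': 186.7827, 'xyz': [1.1975, 0.0359, 0.8458], 'attitude': [-0.2245, 0.6445, 0.6886, -0.2448]}
tray_grip [([372.8, 152.7], 0.77)]
tray_mouth [([380.2, 215.6], 0.74), ([368.2, 150.3], 0.67)]
tray [([372.6, 191.6], 0.7)]
carton [([246.1, 211.1], 0.62)]
rest [([136.7, 171.7], 0.95), ([371.9, 188.4], 0.43)]
rest_seat [([369.5, 149.6], 0.27)]
mailer1 [([372.7, 191.3], 0.95), ([374.0, 203.6], 0.89), ([374.2, 176.8], 0.55)]
tube_rack [([343.6, 255.5], 0.82), ([370.0, 149.2], 0.17)]
jar1 [([314.2, 150.0], 0.82), ([212.5, 145.8], 0.77)]
top {'fx': 434.0847, 'fy': 434.0847, 'cx': 254.113, 'cy': 196.9716, 'xyz': [0.327, -0.0246, 1.2664], 'attitude': [0.0672, -0.6944, 0.7138, -0.0616]}
tray_grip [([150.2, 250.8], 0.82), ([150.6, 214.1], 0.46)]
tray_mouth [([148.5, 196.8], 0.86)]
tray [([150.1, 216.9], 0.86)]
carton [([254.1, 182.7], 0.63)]
rest [([360.1, 224.1], 0.72), ([149.3, 234.3], 0.45), ([151.5, 218.4], 0.22)]
rest_seat [([359.6, 223.9], 0.95), ([181.7, 152.8], 0.38)]
mailer1 [([149.4, 228.9], 0.8), ([150.3, 213.3], 0.7), ([150.
[... 173 characters left out ...]
int_pos': array([ 1.18838625e+00,  3.13197433e-01,  4.60834803e-02,  1.30358990e+00,
       -2.50237970e-06,  1.43120385e+00]), 'qvel': array([-1.01174796e-03,  6.49864850e-06, -2.29101908e-03, -6.88818036e-04,
       -3.35459991e-04,  1.66577942e-03]), 'tau': array([ 1.94140634e-04, -4.80474150e+01,  2.98817986e+01,  2.54538181e-04,
       -2.26785514e-04,  1.63360312e-06]), 'tcp_pos': array([0.13827196, 0.55816517, 0.23131788]), 'orientation': array([1.31405158e-05, 1.21110755e-01, 9.92638999e-01, 4.43494310e-05]), 'wrist_force': array([-0.29184036, -0.65953791,  0.16353644]), 'ft_torque': array([-0.03814478,  0.00633112, -0.04098685]), 'grip_force': 0.0, 'finger_gap': 0.08520585396816752}
```

```bash
python3 - <<'E'
import cv2
a=cv2.imread("pics/top1.png")[90:340,90:440]; cv2.imwrite("pics/top1c.png",cv2.resize(a,None,fx=2.28,fy=2.28,interpolation=cv2.INTER_CUBIC))
a=cv2.imread("pics/scene1.png"); cv2.imwrite("pics/scene1c.png",cv2.resize(a,(768,576),interpolation=cv2.INTER_CUBIC))
E
```

```text
(no output)
```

View pics/top1c.png

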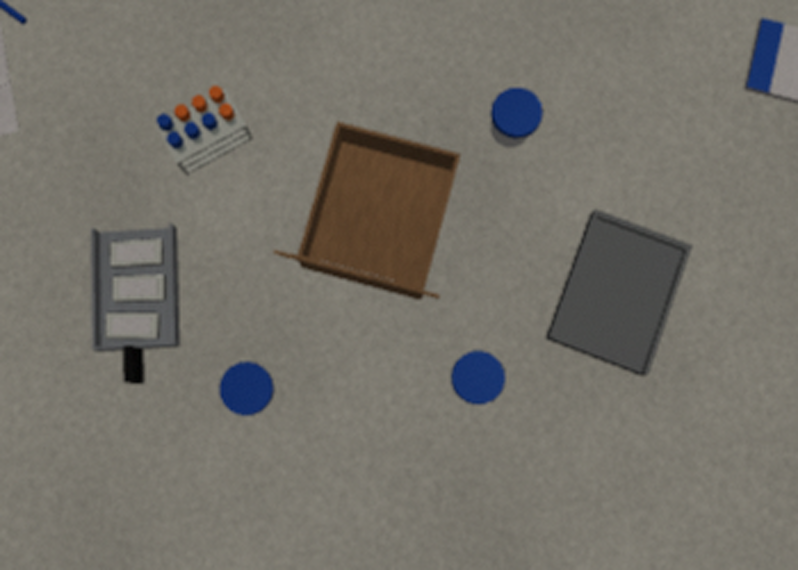

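View pics/scene1c.png

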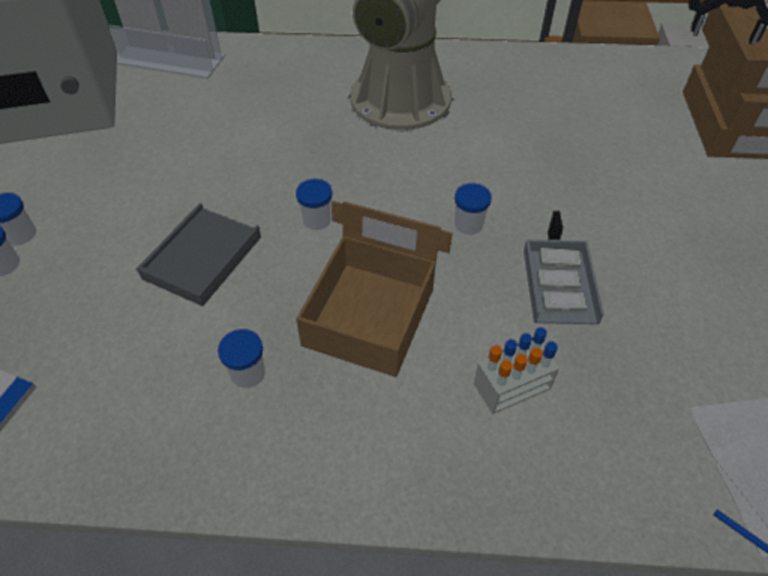

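```bash
cat > h.py <<'E'
from workcell import env,cams,ticket,spotter
import cv2,numpy as np
from scipy.spatial.transform import Rotation as R
from scipy.optimize import minimize
def q2R(q): return R.from_quat([q[1],q[2],q[3],q[0]])
def cam(n):
    s=env.get_state(); c=cams.read_camera(n)
    if n=="wrist":
        T=np.eye(4);T[:3,:3]=q2R(s["orientation"]).as_matrix();T[:3,3]=s["tcp_pos"];T=T@np.array(c["mount"])
        c["P"],c["M"]=T[:3,3],T[:3,:3]
    else: c["P"],c["M"]=np.array(c["xyz"]),q2R(c["attitude"]).as_matrix()
    return c
def proj(c,X):
    p=(np.asarray(X)-c["P"])@c["M"]; return np.c_[c["fx"]*p[:,0]/p[:,2]+c["cx"],c["fy"]*p[:,1]/p[:,2]+c["cy"]]
def ray(c,uv,z):
    d=c["M"]@[(uv[0]-c["cx"])/c["fx"],(uv[1]-c["cy"])/c["fy"],1]; return c["P"]+d*(z-c["P"][2])/d[2]
def box(x0,x1,y0,y1,z0,z1): return np.array([[x,y,z] for x in(x0,x1) for y in(y0,y1) for z in(z0,z1)])/1e3
S={"tray":np.r_[box(-75,80,-52,52,0,30),box(-119,-75,-6,6,2,58)],
"carton":np.r_[box(-90,90,-80,80,0,75),box(-98.3,-98,-80,80,142,143),box(-94,-93.9,-99,99,100,125)],
"rest":np.r_[box(-75,100,-65,65,0,20),box(-75,100,-65,65,0,30)],
"tube_rack":box(-28,28,-50,50,0,95)}
def world(pts,p,z=0):
    c,s=np.cos(p[2]),np.sin(p[2]); return np.c_[p[0]+c*pts[:,0]-s*pts[:,1],p[1]+s*pts[:,0]+c*pts[:,1],pts[:,2]+z]
def fit(name,cs,masks,p0,z=0):
    K=2
    hs=[]
    for m in masks:
        n,l,st,_=cv2.connectedComponentsWithStats(m.astype(np.uint8)); m=l==1+np.argmax(st[1:,4])
        h=cv2.convexHull(np.argwhere(m)[:,::-1].astype(np.int32)); b=np.zeros(m.shape,np.uint8); cv2.fillConvexPoly(b,h,1); hs.append(b>0)
    def cost(p):
        e=0
        for c,b in zip(cs,hs):
            h=cv2.convexHull(proj(c,world(S[name],p,z)).astype(np.float32)); a=np.zeros(b.shape,np.uint8)
            cv2.fillConvexPoly(a,np.round(h*16).astype(np.int32),1,shift=4); a=a>0
            e+=1-(a&b).sum()/max((a|b).sum(),1)
        return e/len(cs)
    sx=np.array(p0)+np.array([[0,0,0],[.02,0,0],[0,.02,0],[0,0,.15]])
    r=minimize(cost,p0,method="Nelder-Mead",options=dict(initial_simplex=sx,xatol=2e-4,fatol=1e-4))
    return r.x,r.fun
E
python3 - <<'E'
from h import *
cs={n:cam(n) for n in("top","scene")}
c=cs["top"]
for n,uv,yaw in [("tray",(150.1,216.9),0),("carton",(254.1,182.7),-.25),("rest",(360,224),-.33),("tube_rack",(183.4,154),.5)]:
    p0=[*ray(c,uv,0.0)[:2],yaw]
    m={k:spotter.cut_out(n,k) for k in cs}
    for ks in (["top"],["scene"],["top","scene"]):
        try:
            ms=[m[k][0]["region"] for k in ks]
            x,f=fit(n,[cs[k] for k in ks],ms,p0); print(n,ks,np.round(p0,3),np.round(x,4),round(f,3),[(m[k][0]["conf"],m[k][0]["region"].sum()) for k in ks])
        except Exception as e: print(n,ks,e)
for d in spotter.find_in("jar1","top")[:4]: print("jar",d["conf"],ray(c,d["uv"],.074)[:2])
print(cams.read_camera("wrist")["mount"])
E
```

```text
tray ['top'] [0.51  0.291 0.   ] [0.5098 0.2893 0.0186] 0.049 [(0.79, np.int64(1319))]
tray ['scene'] [0.51  0.291 0.   ] [0.5083 0.2914 0.0289] 0.039 [(0.76, np.int64(1470))]
tray ['top', 'scene'] [0.51  0.291 0.   ] [0.5082 0.2904 0.023 ] 0.047 [(0.79, np.int64(1319)), (0.76, np.int64(1470))]
carton ['top'] [ 0.604 -0.019 -0.25 ] [ 0.5964 -0.0273 -0.3036] 0.117 [(0.96, np.int64(3768))]
carton ['scene'] [ 0.604 -0.019 -0.25 ] [ 0.5926 -0.0229 -0.295 ] 0.018 [(0.82, np.int64(7377))]
carton ['top', 'scene'] [ 0.604 -0.019 -0.25 ] [ 0.5941 -0.0239 -0.292 ] 0.079 [(0.96, np.int64(3768)), (0.82, np.int64(7377))]
rest ['top'] [ 0.471 -0.325 -0.33 ] [ 0.4781 -0.3223 -0.4019] 0.014 [(0.78, np.int64(2910))]
rest ['scene'] [ 0.471 -0.325 -0.33 ] [ 0.4765 -0.3183 -0.4281] 0.025 [(0.56, np.int64(3160))]
rest ['top', 'scene'] [ 0.471 -0.325 -0.33 ] [ 0.4779 -0.3213 -0.4116] 0.027 [(0.78, np.int64(2910)), (0.56, np.int64(3160))]
tube_rack ['top'] [0.699 0.193 0.5  ] [0.7092 0.1973 0.5371] 0.059 [(0.56, np.int64(950))]
tube_rack ['scene'] [0.699 0.193 0.5  ] [0.7101 0.1982 0.483 ] 0.094 [(0.65, np.int64(1998))]
tube_rack ['top', 'scene'] [0.699 0.193 0.5  ] [0.7092 0.1974 0.4843] 0.083 [(0.56, np.int64(950)), (0.65, np.int64(1998))]
jar 0.97 [ 0.37601021 -0.1368207 ]
jar 0.85 [0.38368522 0.13658992]
jar 0.83 [ 0.69484277 -0.20068597]
[[-2.20808616e-04 -9.50634233e-01 -3.10313561e-01  7.93016407e-02]
 [ 9.99999897e-01 -3.33240556e-04  3.09304198e-04 -1.99088269e-04]
 [-3.97444222e-04 -3.10313460e-01  9.50634209e-01 -1.42508543e-01]
 [ 0.00000000e+00  0.00000000e+00  0.00000000e+00  1.00000000e+00]]
```

jog_arm --increments '[[[-0.065,-0.04,0.006,0,0,0,0],[-0.131,-0.079,0.0125,0,0,0,0],[-0.131,-0.079,0.0125,0,0,0,0],[-0.131,-0.079,0.0125,0,0,0,0],[-0.131,-0.079,0.0125,0,0,0,0],[-0.131,-0.079,0.0125,0,0,0,0],[-0.131,-0.079,0.0125,0,0,0,0],[-0.131,-0.079,0.0125,0,0,0,0],[-0.131,-0.079,0.0125,0,0,0,0],[-0.131,-0.079,0.0125,0,0,0,0],[-0.065,-0.039,0.006,0,0,0,0],[0,0,0,0,0,-0.021,0],[0,0,0,0,0,-0.021,0],[0,0,0,0,0,-0.021,0],[0,0,0,0,0,-0.022,0],[0,0,0,0,0,0,0],[0,0,0,0,0,0,0]]]' --force 110

```text
clock: 3.3
tcp_pos: [0.4084, 0.2878, 0.2002]
orientation: [0.0, -0.011, 1.0, 0.0]
wrist_force: [-0.4, 0.3, 0.3]
finger_gap: 0.0851
grip_force: 0.0
```

```bash
cat > rel.py <<'E'
from h import *
def rel(pos,x,pitch=0):
    "tool target: pos=TCP, x=tray yaw, pitch=mouth-down tilt; prints shift/turn in tool axes, units"
    s=env.get_state(); A=q2R(s["orientation"])
    B=R.from_euler("ZY",[x,pitch])*R.from_matrix([[-1,0,0],[0,1,0],[0,0,-1]])
    print("tcp",np.round(s["tcp_pos"],4),"shift u",np.round(A.inv().apply(np.array(pos)-s["tcp_pos"])/.25,4),"turn u",np.round((A.inv()*B).as_rotvec()/np.pi,4))
E
python3 - <<'E'
from rel import *
c=cam("wrist"); cv2.imwrite("pics/w1.png",c["pixels"][:,:,::-1])
for n,z in [("tray_grip",.04),("tray_mouth",.004),("tray",0)]:
    print(n,[(np.round(ray(c,d["uv"],z)[:2],4),d["uv"],d["conf"]) for d in spotter.landmark_of(n,"wrist")[:2]])
    print([(d["conf"],d["region"].sum()) for d in spotter.cut_out(n,"wrist")[:2]])
m=[d for d in spotter.cut_out("tray","wrist")]
if m: print(fit("tray",[c],[m[0]["region"]],[.508,.29,.023]))
rel([.408,.288,.021],.023)
E
```

```text
tray_grip [(array([0.4084, 0.2867]), [251.2, 177.3], 0.59)]
[(0.73, np.int64(5443))]
tray_mouth [(array([0.5832, 0.2954]), [254.8, 289.9], 0.76), (array([0.5518, 0.2914]), [252.5, 270.8], 0.75)]
[(0.77, np.int64(5214)), (0.41, np.int64(275))]
tray [(array([0.5058, 0.2872]), [250.1, 239.6], 0.57)]
[(0.61, np.int64(5101))]
(array([0.5089889 , 0.29064736, 0.0384739 ]), np.float64(0.015169902912621325))
tcp [0.4084 0.2878 0.2002] shift u [1.800e-03 6.000e-04 7.168e-01] turn u [0.     0.     0.0003]
```

View pics/w1.png

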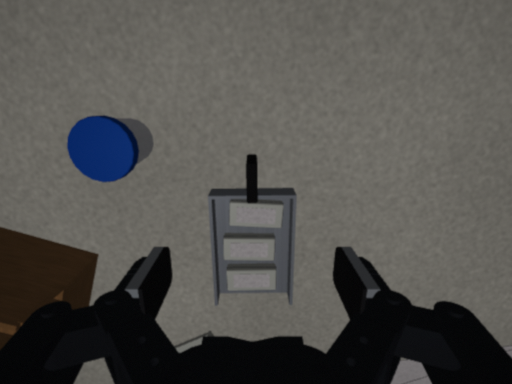

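jog_arm --increments '[[[0,0,0.06,0,0,-0.001,0],[0,0,0.12,0,0,-0.001,0],[0,0,0.14,0,0,0,0],[0,0,0.14,0,0,0,0],[0,0,0.12,0,0,0,0],[0,0,0.08,0,0,0,0],[0,0,0.057,0,0,0,0],[0,0,0,0,0,0,255],[0,0,0,0,0,0,255],[0,0,0,0,0,0,255],[0,0,0,0,0,0,255],[0,0,0,0,0,0,255],[0,0,0,0,0,0,255],[0,0,0,0,0,0,255],[0,0,0,0,0,0,255],[0,0,0,0,0,0,255],[0,0,0,0,0,0,255]]]' --force 115

```text
clock: 5.4
tcp_pos: [0.4091, 0.288, 0.022]
orientation: [0.001, -0.015, 1.0, 0.0]
wrist_force: [-0.8, -0.3, 5.3]
finger_gap: 0.0106
grip_force: 112.6
```

jog_arm --increments '[[[0,0,-0.02,0,0,0,255],[0,0,-0.04,0,0,0,255],[0,0,-0.06,0,0,0,255],[0,0,-0.08,0,0,0,255],[0,0,-0.08,0,0,0,255],[0,0,-0.08,0,0,0,255],[0,0,-0.08,0,0,0,255],[0,0,-0.08,0,0,0,255],[0,0,-0.08,0,0,0,255],[0,0,-0.08,0,0,0,255],[0,0,-0.08,0,0,0,255],[0,0,-0.06,0,0,0,255],[0,0,-0.04,0,0,0,255],[0,0,-0.02,0,0,0,255],[0,0,0,0,0,0,255]]]'

```text
clock: 6.9
tcp_pos: [0.4085, 0.2878, 0.2413]
orientation: [0.0, -0.015, 1.0, 0.0]
wrist_force: [0.6, 0.2, -3.1]
finger_gap: 0.0104
grip_force: 112.2
```

```bash
python3 - <<'E'
from rel import *
c=cam("scene"); cv2.imwrite("pics/s2.png",cv2.resize(c["pixels"][90:330,160:512,::-1],None,fx=2,fy=2))
C=np.array([.594,-.024]); yc=-.292
def cw(x,y): return C+[np.cos(yc)*x-np.sin(yc)*y,np.sin(yc)*x+np.cos(yc)*y]
yaw=yc+np.pi/2
# level pre-pour: mouth at carton (0.01,-0.02)
for lab,pitch,mz,my in(("level",0,.2,-.06),("pour35",np.radians(35),.10,-.03)):
    m=np.r_[cw(.012,my),mz]; Rt=R.from_euler("ZY",[yaw,pitch])
    g=m+Rt.apply([-.18,0,.036]); t=g+Rt.apply([0,0,-.019])
    print(lab,"grip",g,"tcp",t,np.hypot(*t[:2])); rel(t,yaw,pitch)
rel([.55,-.2,.24],yaw)
E
```

```text
level grip [ 0.53640369 -0.25729523  0.236     ] tcp [ 0.53640369 -0.25729523  0.217     ] 0.5949199537762874
tcp [0.4082 0.2877 0.2406] shift u [-0.4461 -2.1946  0.0946] turn u [ 1.000e-04 -2.000e-04 -3.973e-01]
pour35 grip [ 0.56035471 -0.17761576  0.23273323] tcp [ 0.55721754 -0.1880524   0.21716934] 0.5880944596926868
tcp [0.4082 0.2877 0.2406] shift u [-0.5378 -1.9203  0.0938] turn u [ 0.1212  0.1681 -0.3842]
tcp [0.4082 0.2877 0.2406] shift u [-0.5074 -1.9672  0.0025] turn u [ 1.000e-04 -2.000e-04 -3.973e-01]
```

View pics/s2.png

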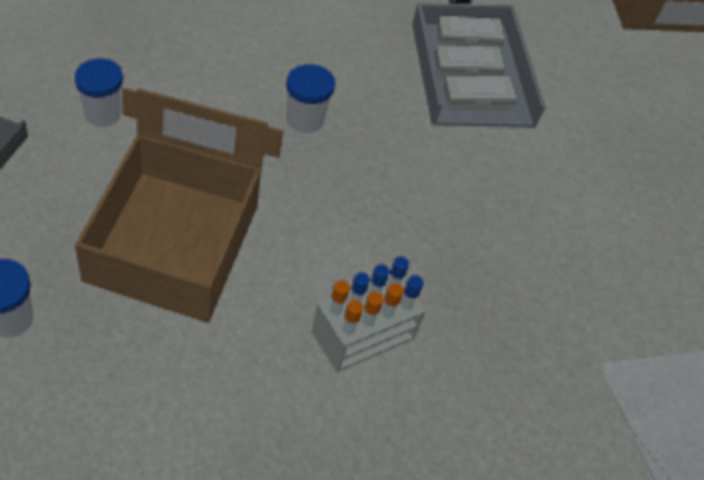

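jog_arm --increments '[[[-0.004,-0.02,0,0,0,0,255],[-0.008,-0.039,0,0,0,0,255],[-0.012,-0.059,0,0,0,0,255],[-0.016,-0.078,0,0,0,0,255],[-0.02,-0.098,0,0,0,0,255],[-0.02,-0.098,0,0,0,0,255],[-0.02,-0.098,0,0,0,0,255],[-0.02,-0.098,0,0,0,0,255],[-0.02,-0.098,0,0,0,0,255],[-0.02,-0.098,0,0,0,0,255],[-0.02,-0.098,0,0,0,0,255],[-0.02,-0.098,0,0,0,0,255],[-0.02,-0.098,0,0,0,0,255],[-0.02,-0.098,0,0,0,0,255],[-0.02,-0.098,0,0,0,0,255],[-0.02,-0.098,0,0,0,0,255],[-0.02,-0.098,0,0,0,0,255],[-0.02,-0.098,0,0,0,0,255],[-0.02,-0.098,0,0,0,0,255],[-0.02,-0.098,0,0,0,0,255]]]'

```text
clock: 8.95
tcp_pos: [0.5112, -0.152, 0.2403]
orientation: [-0.001, -0.015, 1.0, -0.0]
wrist_force: [0.5, 0.6, -1.2]
finger_gap: 0.0111
grip_force: 112.3
```

jog_arm --increments '[[[-0.02,-0.098,0,0,0,0,255],[-0.02,-0.098,0,0,0,0,255],[-0.016,-0.078,0,0,0,0,255],[-0.012,-0.059,0,0,0,0,255],[-0.008,-0.039,0,0,0,0,255],[-0.008,-0.039,0,0,0,0,255],[-0.004,-0.02,0,0,0,0,255],[0,0,0,0,0,-0.012,255],[0,0,0,0,0,-0.024,255],[0,0,0,0,0,-0.036,255],[0,0,0,0,0,-0.036,255],[0,0,0,0,0,-0.036,255],[0,0,0,0,0,-0.036,255],[0,0,0,0,0,-0.036,255],[0,0,0,0,0,-0.036,255],[0,0,0,0,0,-0.036,255],[0,0,0,0,0,-0.036,255],[0,0,0,0,0,-0.036,255],[0,0,0,0,0,-0.025,255],[0,0,0,0,0,-0.012,255]]]'

```text
clock: 10.95
tcp_pos: [0.5373, -0.2568, 0.2412]
orientation: [0.0, -0.598, 0.802, -0.0]
wrist_force: [0.3, -0.4, -2.8]
finger_gap: 0.0104
grip_force: 112.3
```

```bash
python3 - <<'E'
from rel import *
s=env.get_state();print(s["clock"],s["joint_pos"],s["grip_force"])
c=cam("top")
a=c["pixels"][110:310,200:440,::-1]; cv2.imwrite("pics/t2.png",cv2.resize(a,None,fx=3,fy=3,interpolation=cv2.INTER_CUBIC))
C=np.array([.594,-.024]); yc=-.292
def cw(x,y): return C+[np.cos(yc)*x-np.sin(yc)*y,np.sin(yc)*x+np.cos(yc)*y]
yaw=yc+np.pi/2
for pitch,mz,my in((0,.2,-.06),(10,.18,-.06),(20,.14,-.04),(30,.105,-.03),(38,.105,-.03)):
    Rt=R.from_euler("ZY",[yaw,np.radians(pitch)]); t=np.r_[cw(.012,my),mz]+Rt.apply([-.18,0,.017])
    print(pitch,end=" "); rel(t,yaw,np.radians(pitch))
E
```

```text
10.95 [-5.80606323e-01  3.51282307e-01  1.23876992e-01  1.34293970e+00
 -2.34285807e-05 -1.86188689e+00] 112.32991218566895
0 tcp [ 0.5372 -0.2568  0.2412] shift u [0.0028 0.0027 0.0967] turn u [-0.0001 -0.      0.001 ]
10 tcp [ 0.5372 -0.2568  0.2412] shift u [-0.0199  0.0026  0.0527] turn u [-0.0002  0.0555  0.001 ]
20 tcp [ 0.5372 -0.2568  0.2412] shift u [-0.1438  0.0022  0.0945] turn u [-0.0003  0.1111  0.0009]
30 tcp [ 0.5372 -0.2568  0.2412] shift u [-0.2476  0.0019  0.1258] turn u [-0.0004  0.1666  0.0009]
38 tcp [ 0.5372 -0.2568  0.2412] shift u [-0.3117  0.0017  0.0478] turn u [-0.0004  0.2111  0.0009]
```

View pics/t2.png

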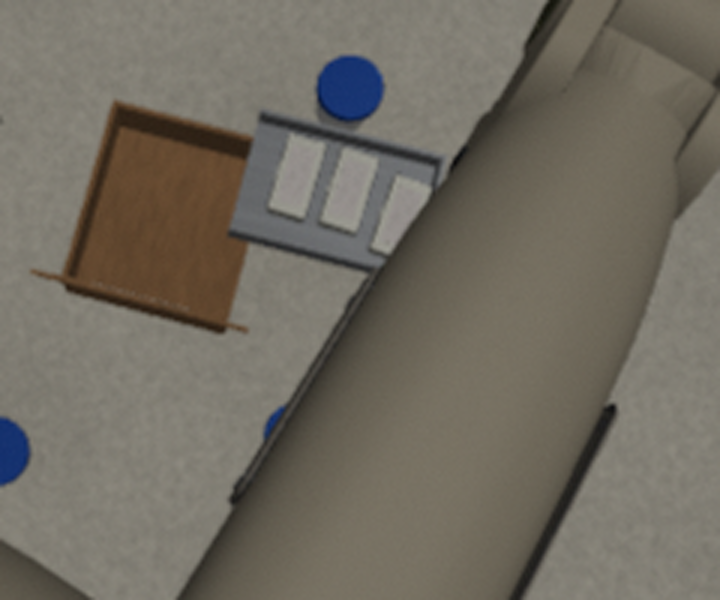

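```bash
python3 - <<'E'
from rel import *
c=cam("top"); f=lambda u,v,z: ray(c,(200+u/3,110+v/3),z)[:2]
k=[f(*p,.075) for p in((115,103),(265,135),(228,325),(67,290))]; C=np.mean(k,0); print(np.round(k,3),C)
print(np.linalg.norm(k[0]-k[1]),np.linalg.norm(k[1]-k[2]),np.linalg.norm(k[3]-k[0]))
e=(k[0]-k[3])+(k[1]-k[2]); print("yaw",np.arctan2(e[1],e[0]))
t=[f(*p,.25) for p in((262,112),(230,235))]; print("mouth corners",t,np.mean(t,0))
m=spotter.cut_out("carton","top"); d=m[0]; print(d["conf"],d["uv"])
S["carton"]=box(-90,90,-80,80,0,75)
for n in("mailer1","tray_mouth"): print(n,[(np.round(ray(c,q["uv"],.23),3),round(q["conf"],2)) for q in spotter.landmark_of(n,"top")])
yc=-.292
for p,z in((np.mean(t,0),0),):
    d=p-C; print("mouth in carton",np.cos(yc)*d[0]+np.sin(yc)*d[1],-np.sin(yc)*d[0]+np.cos(yc)*d[1])
E
```

```text
[[ 0.701  0.023]
 [ 0.665 -0.118]
 [ 0.485 -0.077]
 [ 0.522  0.071]] [ 0.59317191 -0.0254116 ]
0.1457799378384828 0.18482233101714543 0.18533921437150327
yaw -0.24448576312335468
mouth corners [array([ 0.63476578, -0.10305381]), array([ 0.53388176, -0.07349062])] [ 0.58432377 -0.08827222]
0.87 [254.7, 185.2]
mailer1 [(array([ 0.578, -0.175,  0.23 ]), 0.89), (array([ 0.58 , -0.134,  0.23 ]), 0.63), (array([ 0.548, -0.207,  0.23 ]), 0.5)]
tray_mouth [(array([ 0.581, -0.072,  0.23 ]), 0.74)]
mouth in carton 0.009621973335605168 -0.06274682962364563
```

```bash
cat > plan.py <<'E'
from rel import *
def rows(keys,n):
    "keys: list of (pos,Rotation) tool targets after the current one; n: rows per leg; smooth ramp"
    s=env.get_state(); p,A=s["tcp_pos"],q2R(s["orientation"]); out=[]
    for (q,B),k in zip(keys,n):
        w=(A.inv()*B).as_rotvec(); f=np.linspace(0,1,k+1); f=f-np.sin(2*np.pi*f)/2/np.pi*.7
        for a,b in zip(f,f[1:]):
            Ra=A*R.from_rotvec(w*a); out.append(np.r_[Ra.inv().apply((q-p)*(b-a))/.25,w*(b-a)/np.pi])
        p,A=q,B
    for r in out: print("["+", ".join(f"{v:.3f}" for v in r)+", 255],")
TD=R.from_matrix([[-1,0,0],[0,1,0],[0,0,-1]])
def tray(mouth,yaw,deg):
    Rt=R.from_euler("ZY",[yaw,np.radians(deg)]); return np.array(mouth)+Rt.apply([-.18,0,.017]),Rt*TD
E
python3 - <<'E'
from plan import *
C=np.array([.5937,-.025]); yc=-.28
def cw(x,y): return C+[np.cos(yc)*x-np.sin(yc)*y,np.sin(yc)*x+np.cos(yc)*y]
yaw=yc+np.pi/2
K=[tray(np.r_[cw(.01,-.045),.108],yaw,12)]
K+=[tray(np.r_[cw(.01,-.045+.0015*i),.108],yaw,12+4.5*i) for i in range(1,7)]
rows(K,[12,3,3,3,3,3,3])
E
```

```text
[-0.002, 0.000, 0.009, 0.000, 0.002, -0.000, 255],
[-0.004, 0.000, 0.013, 0.000, 0.003, -0.000, 255],
[-0.006, 0.000, 0.022, 0.000, 0.005, -0.000, 255],
[-0.009, 0.000, 0.031, 0.000, 0.007, -0.000, 255],
[-0.012, 0.000, 0.039, 0.000, 0.008, -0.001, 255],
[-0.015, 0.000, 0.043, 0.000, 0.009, -0.001, 255],
[-0.016, 0.000, 0.042, 0.000, 0.009, -0.001, 255],
[-0.016, 0.000, 0.037, 0.000, 0.008, -0.001, 255],
[-0.013, -0.000, 0.029, 0.000, 0.007, -0.000, 255],
[-0.010, -0.000, 0.020, 0.000, 0.005, -0.000, 255],
[-0.006, -0.000, 0.013, 0.000, 0.003, -0.000, 255],
[-0.004, -0.000, 0.008, 0.000, 0.002, -0.000, 255],
[-0.003, 0.000, -0.014, -0.000, 0.006, 0.000, 255],
[-0.007, 0.000, -0.030, -0.000, 0.013, 0.000, 255],
[-0.002, 0.000, -0.014, -0.000, 0.006, 0.000, 255],
[-0.003, -0.000, -0.014, 0.000, 0.006, -0.000, 255],
[-0.006, -0.000, -0.031, 0.000, 0.013, -0.000, 255],
[-0.002, -0.000, -0.014, 0.000, 0.006, -0.000, 255],
[-0.003, -0.000, -0.014, 0.000, 0.006, -0.000, 255],
[-0.006, -0.000, -0.031, 0.000, 0.013, -0.000, 255],
[-0.002, -0.000, -0.014, 0.000, 0.006, -0.000, 255],
[-0.003, 0.000, -0.014, 0.000, 0.006, 0.000, 255],
[-0.006, 0.000, -0.031, 0.000, 0.013, 0.000, 255],
[-0.002, 0.000, -0.014, 0.000, 0.006, 0.000, 255],
[-0.003, 0.000, -0.014, 0.000, 0.006, -0.000, 255],
[-0.006, 0.000, -0.031, 0.000, 0.013, -0.000, 255],
[-0.002, 0.000, -0.014, 0.000, 0.006, -0.000, 255],
[-0.003, 0.000, -0.014, 0.000, 0.006, 0.000, 255],
[-0.006, 0.000, -0.032, 0.000, 0.013, 0.000, 255],
[-0.002, 0.000, -0.014, 0.000, 0.006, 0.000, 255],
```

jog_arm --increments '[[[-0.002,0,0.009,0,0.002,0,255],[-0.004,0,0.013,0,0.003,0,255],[-0.006,0,0.022,0,0.005,0,255],[-0.009,0,0.031,0,0.007,0,255],[-0.012,0,0.039,0,0.008,-0.001,255],[-0.015,0,0.043,0,0.009,-0.001,255],[-0.016,0,0.042,0,0.009,-0.001,255],[-0.016,0,0.037,0,0.008,-0.001,255],[-0.013,0,0.029,0,0.007,0,255],[-0.01,0,0.02,0,0.005,0,255],[-0.006,0,0.013,0,0.003,0,255],[-0.004,0,0.008,0,0.002,0,255],[0,0,0,0,0,0,255]]]'

```text
clock: 12.5
tcp_pos: [0.5431, -0.2372, 0.1618]
orientation: [-0.086, -0.598, 0.794, -0.064]
wrist_force: [0.5, -0.2, -2.8]
finger_gap: 0.011
grip_force: 112.3
```

```bash
python3 - <<'E'
from plan import *
s=env.get_state();print(s["clock"],s["joint_pos"],s["wrist_force"])
c=cam("scene")
cv2.imwrite("pics/s3.png",cv2.resize(c["pixels"][100:300,90:330,::-1],None,fx=3,fy=3,interpolation=cv2.INTER_CUBIC))
E
```

```text
12.5 [-0.44069297  0.36135186 -0.07493436  1.10128563 -0.2111075  -1.73470014] [ 0.53610247 -0.1723352  -2.7544943 ]
```

View pics/s3.png

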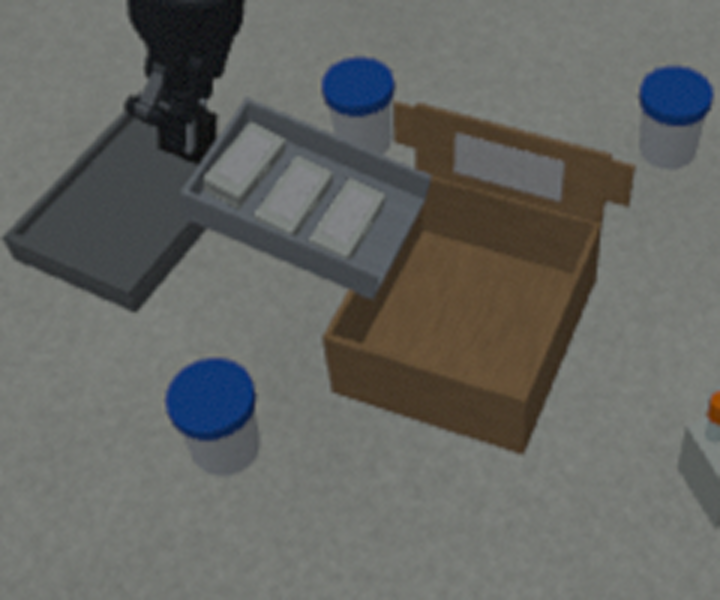

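Tray is tipped 12° with its mouth (crop ≈ (400,240)) over the carton's near side wall, mailers still in place; now pour.

jog_arm --increments '[[[-0.002,0,-0.01,0,0.004,0,255],[-0.004,0,-0.02,0,0.0083,0,255],[-0.004,0,-0.02,0,0.0083,0,255],[-0.004,0,-0.02,0,0.0083,0,255],[-0.004,0,-0.02,0,0.0083,0,255],[-0.004,0,-0.02,0,0.0083,0,255],[-0.004,0,-0.02,0,0.0083,0,255],[-0.004,0,-0.02,0,0.0083,0,255],[-0.004,0,-0.02,0,0.0083,0,255],[-0.004,0,-0.02,0,0.0083,0,255],[-0.004,0,-0.02,0,0.0083,0,255],[-0.004,0,-0.02,0,0.0083,0,255],[-0.004,0,-0.02,0,0.0083,0,255],[-0.004,0,-0.02,0,0.0083,0,255],[-0.004,0,-0.02,0,0.0083,0,255],[-0.004,0,-0.02,0,0.0083,0,255],[-0.002,0,-0.01,0,0.004,0,255],[0,0,0,0,0,0,255],[0,0,0,0,0,0,255],[0,0,0,0,0,0,255]]]'

```text
clock: 14.55
tcp_pos: [0.5558, -0.1932, 0.2284]
orientation: [-0.248, -0.572, 0.76, -0.186]
wrist_force: [-0.7, -0.4, -2.3]
finger_gap: 0.0108
grip_force: 112.6
```

```bash
python3 - <<'E'
from plan import *
c=cam("scene"); t=cam("top")
a=cv2.resize(c["pixels"][100:300,110:310,::-1],(400,400)); b=cv2.resize(t["pixels"][110:270,200:360,::-1],(400,400))
cv2.imwrite("pics/s4.png",np.hstack([a,b]))
for n in("top","scene"): print([(np.round(d["uv"]),round(d["conf"],2)) for d in spotter.find_in("mailer1",n)])
E
```

```text
[]
[(array([248., 211.]), 0.81), (array([257., 208.]), 0.77), (array([264., 218.]), 0.69)]
```

View pics/s4.png

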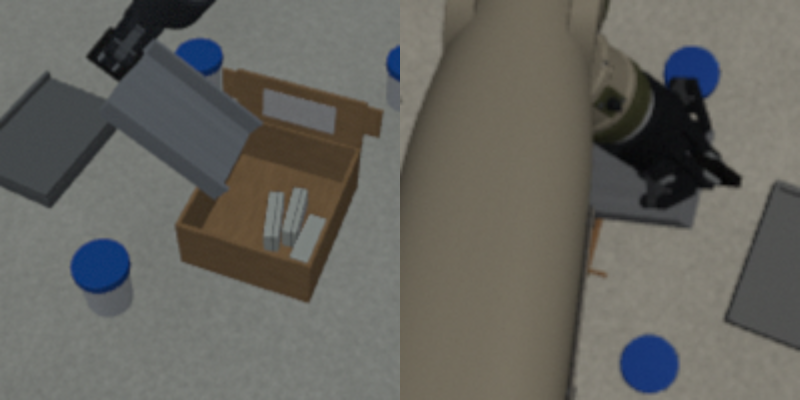

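```bash
python3 - <<'E'
from plan import *
c=cam("top")
k=[ray(c,(90+u/2.28,90+v/2.28),z)[:2] for u,v,z in((594,211,.03),(690,246,.03),(645,375,.025),(548,340,.025))]
e=(k[0]-k[3])+(k[1]-k[2]);print(np.round(k,4),"yaw",np.arctan2(e[1],e[0]),"rest",np.mean(k,0)-.0125*e/np.linalg.norm(e),np.linalg.norm(e)/2,np.linalg.norm(k[0]-k[1]))
s=env.get_state(); A=q2R(s["orientation"])
L=lambda z:(np.array([.378,-.277,z]),R.from_euler("Z",-.412)*TD)
rows([(s["tcp_pos"]+[0,0,.08],A),L(.25)],[7,22])
E
```

```text
[[ 0.5897 -0.2992]
 [ 0.5409 -0.4174]
 [ 0.3809 -0.3496]
 [ 0.4275 -0.2319]] yaw -0.39705135405772723 rest [ 0.47322239 -0.31969865] 0.17465443843545714 0.12780851186198716
[0.011, 0.000, -0.014, 0.000, 0.000, 0.000, 255],
[0.023, 0.000, -0.031, 0.000, 0.000, 0.000, 255],
[0.038, 0.000, -0.053, 0.000, 0.000, 0.000, 255],
[0.045, 0.000, -0.062, 0.000, 0.000, 0.000, 255],
[0.038, 0.000, -0.053, 0.000, 0.000, 0.000, 255],
[0.023, 0.000, -0.031, 0.000, 0.000, 0.000, 255],
[0.011, 0.000, -0.014, 0.000, 0.000, 0.000, 255],
[0.004, 0.008, 0.007, -0.002, -0.002, 0.007, 255],
[0.005, 0.010, 0.008, -0.003, -0.002, 0.009, 255],
[0.007, 0.012, 0.011, -0.004, -0.003, 0.011, 255],
[0.010, 0.016, 0.014, -0.005, -0.004, 0.015, 255],
[0.014, 0.019, 0.019, -0.006, -0.005, 0.019, 255],
[0.019, 0.022, 0.023, -0.008, -0.007, 0.024, 255],
[0.025, 0.024, 0.028, -0.009, -0.008, 0.028, 255],
[0.032, 0.024, 0.032, -0.011, -0.009, 0.033, 255],
[0.039, 0.022, 0.035, -0.012, -0.010, 0.036, 255],
[0.045, 0.017, 0.037, -0.013, -0.011, 0.039, 255],
[0.050, 0.010, 0.037, -0.013, -0.011, 0.040, 255],
[0.052, 0.002, 0.036, -0.013, -0.011, 0.040, 255],
[0.051, -0.005, 0.033, -0.013, -0.011, 0.039, 255],
[0.048, -0.012, 0.028, -0.012, -0.010, 0.036, 255],
[0.042, -0.017, 0.024, -0.011, -0.009, 0.033, 255],
[0.036, -0.019, 0.019, -0.009, -0.008, 0.028, 255],
[0.029, -0.019, 0.015, -0.008, -0.007, 0.024, 255],
[0.022, -0.017, 0.011, -0.006, -0.005, 0.019, 255],
[0.016, -0.014, 0.008, -0.005, -0.004, 0.015, 255],
[0.012, -0.012, 0.006, -0.004, -0.003, 0.011, 255],
[0.009, -0.009, 0.004, -0.003, -0.002, 0.009, 255],
[0.007, -0.008, 0.003, -0.002, -0.002, 0.007, 255],
```

jog_arm --increments '[[[0.011,0,-0.014,0,0,0,255],[0.023,0,-0.031,0,0,0,255],[0.038,0,-0.053,0,0,0,255],[0.045,0,-0.062,0,0,0,255],[0.038,0,-0.053,0,0,0,255],[0.023,0,-0.031,0,0,0,255],[0.011,0,-0.014,0,0,0,255],[0.004,0.008,0.007,-0.002,-0.002,0.007,255],[0.005,0.01,0.008,-0.003,-0.002,0.009,255],[0.007,0.012,0.011,-0.004,-0.003,0.011,255],[0.01,0.016,0.014,-0.005,-0.004,0.015,255],[0.014,0.019,0.019,-0.006,-0.005,0.019,255],[0.019,0.022,0.023,-0.008,-0.007,0.024,255],[0.025,0.024,0.028,-0.009,-0.008,0.028,255],[0.032,0.024,0.032,-0.011,-0.009,0.033,255],[0.039,0.022,0.035,-0.012,-0.01,0.036,255],[0.045,0.017,0.037,-0.013,-0.011,0.039,255],[0.05,0.01,0.037,-0.013,-0.011,0.04,255],[0.052,0.002,0.036,-0.013,-0.011,0.04,255],[0.051,-0.005,0.033,-0.013,-0.011,0.039,255]]]'

```text
clock: 16.8
tcp_pos: [0.439, -0.2485, 0.2699]
orientation: [-0.102, -0.076, 0.989, -0.073]
wrist_force: [0.1, 0.3, -1.8]
finger_gap: 0.0109
grip_force: 112.7
```

jog_arm --increments '[[[0.048,-0.012,0.028,-0.012,-0.01,0.036,255],[0.042,-0.017,0.024,-0.011,-0.009,0.033,255],[0.036,-0.019,0.019,-0.009,-0.008,0.028,255],[0.029,-0.019,0.015,-0.008,-0.007,0.024,255],[0.022,-0.017,0.011,-0.006,-0.005,0.019,255],[0.016,-0.014,0.008,-0.005,-0.004,0.015,255],[0.012,-0.012,0.006,-0.004,-0.003,0.011,255],[0.009,-0.009,0.004,-0.003,-0.002,0.009,255],[0.007,-0.008,0.003,-0.002,-0.002,0.007,255],[0,0,0,0,0,0,255]]]'

```text
clock: 17.8
tcp_pos: [0.3777, -0.2775, 0.2513]
orientation: [-0.007, 0.207, 0.978, -0.002]
wrist_force: [1.0, -0.3, -1.7]
finger_gap: 0.0106
grip_force: 112.5
```

```bash
python3 - <<'E'
from plan import *
s=env.get_state();print(s["clock"],s["joint_pos"],s["wrist_force"])
u=np.array([np.cos(-.405),np.sin(-.405)])
rel(np.r_[np.array([.4752,-.320])-.108*u,.12],-.405)
for n in("top","scene"):
    c=cam(n); m=spotter.cut_out("tray",n)
    for d in m[:1]: print(n,d["conf"],fit("tray",[c],[d["region"]],[.47,-.32,-.4],s["tcp_pos"][2]-.022))
    print("mouth",[(np.round(ray(c,q["uv"],s["tcp_pos"][2]-.018),3),round(q["conf"],2)) for q in spotter.landmark_of("tray_mouth",n)[:2]])
E
```

```text
17.8 [-0.79826759  0.11123839 -0.16089304  1.30908808 -0.01080864 -0.3819538 ] [ 1.00246079 -0.25744623 -1.69941443]
tcp [ 0.3777 -0.2775  0.2513] shift u [-0.0008  0.0008  0.5253] turn u [-0.0019 -0.0044 -0.0036]
top 0.88 (array([ 0.49500835, -0.31491687, -0.83126278]), np.float64(0.34838709677419355))
mouth [(array([ 0.539, -0.344,  0.233]), 0.65)]
scene 0.81 (array([ 0.47128352, -0.31517582, -0.38570014]), np.float64(0.08595218909481606))
mouth [(array([ 0.543, -0.341,  0.233]), 0.68), (array([0.84 , 0.158, 0.233]), 0.29)]
```

jog_arm --increments '[[[0,0,0.03,-0.001,-0.0022,-0.0018,255],[0,0,0.06,-0.001,-0.0022,-0.0018,255],[0,0,0.09,0,0,0,255],[0,0,0.1,0,0,0,255],[0,0,0.1,0,0,0,255],[0,0,0.1,0,0,0,255],[0,0,0.09,0,0,0,255],[0,0,0.08,0,0,0,255],[0,0,0.06,0,0,0,255],[0,0,0.04,0,0,0,255],[0,0,0.015,0,0,0,255],[0,0,0,0,0,0,255]]]'

```text
clock: 19.3
tcp_pos: [0.3776, -0.2773, 0.0599]
orientation: [-0.0, 0.201, 0.98, 0.0]
wrist_force: [-0.3, -0.1, -2.0]
finger_gap: 0.0108
grip_force: 112.6
```

```bash
python3 - <<'E'
from plan import *
s=env.get_state();print(s["clock"],s["wrist_force"])
u=np.array([np.cos(-.405),np.sin(-.405)])
rel(np.r_[np.array([.4752,-.320])-.108*u,.042],-.405)
c=cam("scene"); t=cam("top")
a=cv2.resize(c["pixels"][120:270,70:220,::-1],(400,400),interpolation=cv2.INTER_CUBIC); b=cv2.resize(t["pixels"][160:280,300:420,::-1],(400,400),interpolation=cv2.INTER_CUBIC)
cv2.imwrite("pics/s5.png",np.hstack([a,b]))
E
```

```text
19.3 [-0.30669284 -0.08325715 -1.96115786]
tcp [ 0.3776 -0.2773  0.0599] shift u [ 0.006  -0.0033  0.0715] turn u [ 0.0001 -0.0001  0.0004]
```

View pics/s5.png

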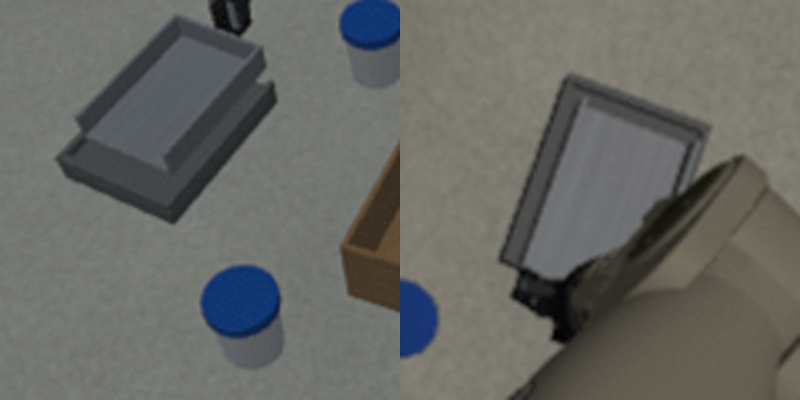

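jog_arm --increments '[[[0.01,-0.006,0.006,0,0,0,255],[0,0,0.012,0,0,0,255],[0,0,0.012,0,0,0,255],[0,0,0.012,0,0,0,255],[0,0,0.012,0,0,0,255],[0,0,0.006,0,0,0,255],[0,0,0.004,0,0,0,255],[0,0,0.004,0,0,0,255],[0,0,0,0,0,0,255],[0,0,0,0,0,0,255]]]'

```text
clock: 20.4
tcp_pos: [0.3749, -0.2779, 0.0432]
orientation: [0.0, 0.201, 0.98, 0.0]
wrist_force: [0.6, 0.1, -2.1]
finger_gap: 0.0109
grip_force: 112.6
```

jog_arm --increments '[[[0,0,0.003,0,0,0,255],[0,0,0.003,0,0,0,255],[0,0,0,0,0,0,255]]]'

```text
clock: 20.7
tcp_pos: [0.3751, -0.2781, 0.042]
orientation: [0.0, 0.201, 0.98, -0.0]
wrist_force: [-0.6, 0.3, 1.8]
finger_gap: 0.0105
grip_force: 113.3
```

jog_arm --increments '[[[0,0,0,0,0,0,220],[0,0,0,0,0,0,180],[0,0,0,0,0,0,120],[0,0,0,0,0,0,60],[0,0,0,0,0,0,30],[0,0,0,0,0,0,30],[0,0,0,0,0,0,30],[0,0,0,0,0,0,30],[0,0,-0.04,0,0,0,30],[0,0,-0.08,0,0,0,30],[0,0,-0.12,0,0,0,30],[0,0,-0.12,0,0,0,30],[0,0,-0.12,0,0,0,30],[0,0,-0.12,0,0,0,30],[0,0,-0.08,0,0,0,30],[0,0,-0.04,0,0,0,255],[0,0,0,0,0,0,255]]]'

```text
clock: 22.4
tcp_pos: [0.3755, -0.2785, 0.2233]
orientation: [0.001, 0.201, 0.98, -0.001]
wrist_force: [0.5, 0.2, -0.8]
finger_gap: 0.0476
grip_force: 0.0
```

```bash
python3 - <<'E'
from plan import *
s=env.get_state();print(s["clock"],s["wrist_force"],s["finger_gap"])
for n in("wrist","scene","top"):
    c=cam(n); m=spotter.cut_out("tray",n)
    for d in m[:1]: print(n,d["conf"],fit("tray",[c],[d["region"]],[.47,-.32,-.4],.02))
    print("press",[(np.round(ray(c,q["uv"],.024),3),round(q["conf"],2)) for q in spotter.landmark_of("tray_press",n)[:2]])
    print("mouth",[(np.round(ray(c,q["uv"],.024),3),round(q["conf"],2)) for q in spotter.landmark_of("tray_mouth",n)[:2]])
    if n!="top": cv2.imwrite(f"pics/{n}6.png",c["pixels"][:,:,::-1])
a=cv2.resize(cv2.imread("pics/scene6.png")[110:260,70:270],(520,390),interpolation=cv2.INTER_CUBIC)
b=cv2.resize(cv2.imread("pics/wrist6.png")[:,120:392],(276,390)); cv2.imwrite("pics/s6.png",np.hstack([a,b]))
u=np.array([np.cos(-.405),np.sin(-.405)])
rel(np.r_[np.array([.4752,-.320])+.03*u,.10],-.405)
E
```

```text
22.4 [ 0.50103011  0.20408938 -0.79470507] 0.04759859268431499
wrist 0.65 (array([ 0.46627761, -0.31693165, -0.40207386]), np.float64(0.01808966180197502))
press [(array([ 0.503, -0.338,  0.024]), 0.87), (array([ 0.591, -0.007,  0.024]), 0.65)]
mouth [(array([ 0.538, -0.347,  0.024]), 0.64)]
press [(array([ 0.515, -0.331,  0.024]), 0.97)]
mouth [(array([ 0.55 , -0.338,  0.024]), 0.72), (array([ 0.719, -0.199,  0.024]), 0.63)]
top 0.9 (array([ 0.47756469, -0.32114278, -0.46587842]), np.float64(0.284773343665246))
press [(array([ 0.505, -0.331,  0.024]), 0.71)]
mouth [(array([ 0.531, -0.341,  0.024]), 0.6)]
tcp [ 0.3748 -0.2778  0.2215] shift u [-0.5558  0.0024  0.4857] turn u [ 0.0001 -0.0001  0.0003]
```

View pics/s6.png

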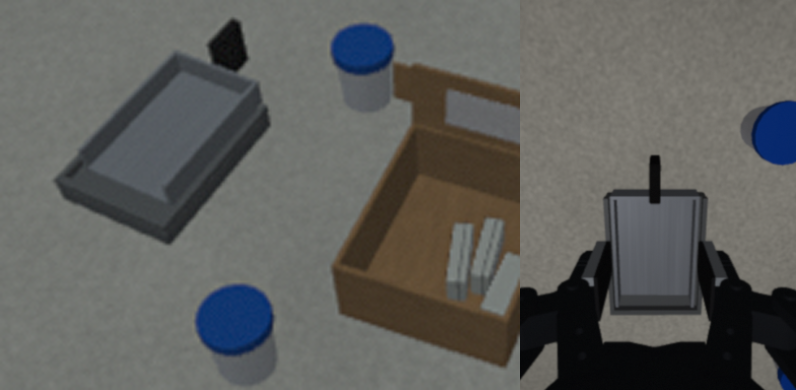

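jog_arm --increments '[[[-0.04,0,0,0,0,0,255],[-0.08,0,0,0,0,0,255],[-0.12,0,0,0,0,0,255],[-0.12,0,0,0,0,0,255],[-0.11,0,0.02,0,0,0,255],[-0.06,0.002,0.06,0,0,0,255],[-0.03,0,0.08,0,0,0,255],[0,0,0.1,0,0,0,255],[0,0,0.12,0,0,0,255],[0,0,0.12,0,0,0,255],[0,0,0.1,0,0,0,255],[0,0,0.06,0,0,0,255],[0,0,0.04,0,0,0,255],[0,0,0.02,0,0,0,255],[0,0,0.01,0,0,0,255],[0,0,0,0,0,0,255],[0,0,0,0,0,0,255]]]'

```text
clock: 24.7
tcp_pos: [0.5044, -0.3329, 0.0401]
orientation: [0.001, 0.201, 0.98, -0.0]
wrist_force: [0.2, -0.3, 0.2]
finger_gap: -0.0003
grip_force: 0.0
```

jog_arm --increments '[[[0,0,0.012,0,0,0,255],[0,0,0.012,0,0,0,255],[0,0,0.012,0,0,0,255],[0,0,0.012,0,0,0,255],[0,0,0.006,0,0,0,255],[0,0,0.004,0,0,0,255],[0,0,0.003,0,0,0,255],[0,0,0,0,0,0,255]]]'

```text
clock: 25.5
tcp_pos: [0.5038, -0.3325, 0.0241]
orientation: [0.0, 0.201, 0.98, -0.0]
wrist_force: [-0.6, 0.3, 1.1]
finger_gap: 0.0001
grip_force: 0.6
```

jog_arm --increments '[[[0,0,0.003,0,0,0,255],[0,0,0.002,0,0,0,255],[0,0,0,0,0,0,255],[0,0,0,0,0,0,255]]]'

```text
clock: 25.9
tcp_pos: [0.5038, -0.3325, 0.024]
orientation: [0.0, 0.201, 0.98, -0.0]
wrist_force: [-2.9, 2.6, 9.5]
finger_gap: -0.0002
grip_force: 4.7
```

Pressed with about 9 N and the height did not change; now retreat and check.

jog_arm --increments '[[[0,0,0,0,0,0,255],[0,0,-0.01,0,0,0,255],[0,0,-0.03,0,0,0,255],[0,0,-0.08,0,0,0,255],[0,0,-0.12,0,0,0,255],[0,0,-0.14,0,0,0,255],[0,0,-0.14,0,0,0,255],[0,0,-0.14,0,0,0,255],[0,0,-0.1,0,0,0,255],[0.05,0,-0.06,0,0,0,255],[0.1,0,-0.03,0,0,0,255],[0.12,0,0,0,0,0,255],[0.12,0,0,0,0,0,255],[0.1,0,0,0,0,0,255],[0.05,0,0,0,0,0,255],[0,0,0,0,0,0,255],[0,0,0,0,0,0,255]]]'

```text
clock: 27.6
tcp_pos: [0.38, -0.2798, 0.2353]
orientation: [0.001, 0.201, 0.98, -0.0]
wrist_force: [1.2, -1.1, 0.0]
finger_gap: -0.0004
grip_force: 0.0
```

```bash
python3 - <<'E'
from plan import *
c=cam("scene"); w=cam("wrist")
a=cv2.resize(c["pixels"][110:260,70:270,::-1],(520,390),interpolation=cv2.INTER_CUBIC); b=cv2.resize(w["pixels"][:,120:392,::-1],(276,390)); cv2.imwrite("pics/s7.png",np.hstack([a,b]))
d=spotter.cut_out("tray","wrist")[0]; print(fit("tray",[w],[d["region"]],[.467,-.317,-.4],.02))
print(env.get_state()["wrist_force"])
E
```

```text
(array([ 0.46704177, -0.31707138, -0.40435469]), np.float64(0.13707136237256723))
[-0.32724393 -0.44577181  0.20059374]
```

View pics/s7.png

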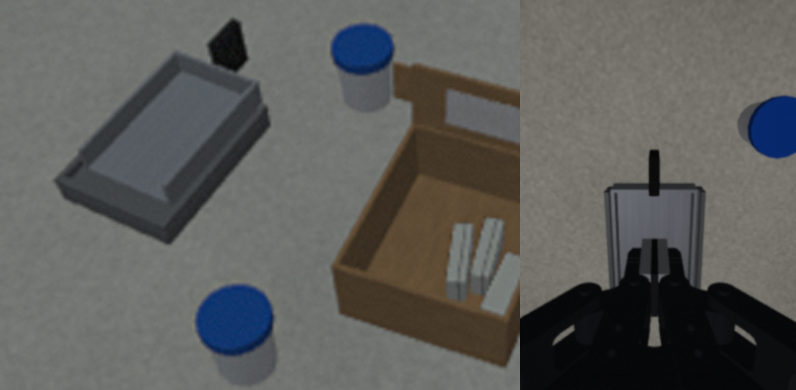

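The picture shows the tray lying flat in its rest, unchanged by the press, with its mouth towards the end stop. The three mailers are inside the carton (crop about (480,260)), the two jars in view are standing, and the robot is clear.

```bash
python3 -c "
from workcell import ticket
print(ticket.hand_in())"
```

```text
the job is handed in; nothing more can be done
None
```

Job handed in, with no verdict returned: all three mailers slid into the carton, and the empty tray lies flat in its rest, press-checked at about 9 N without rocking; the gripper never went near the mailers, and the robot is clear.

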